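# Lock the bayonet lid on the lunch carrier

## Robot

A 6-joint arm with a two-finger parallel gripper is mounted at the origin on the work surface. World frame = base frame: x ahead of the robot, y to its left, z up, the work surface at z = 0. Lengths are in m, angles in rad, forces in N, time in s.
With the tool pointing down it reaches from about 0.35 to 0.85 m from the base axis. Payload 8.1 kg.
Tool frame: the origin (TCP) lies midway between the tips of the shut fingers; the grasp point (between the pads) lies 19 mm behind it (env.hold_point_z is the distance from the TCP to the grasp point, in m); z points along the fingers, y is the line along which they close (so a half turn about z gives the same grasp; the last joint's range is limited). The gripper opens to 85 mm and grips with 20 to 120 N. Pads are 22 mm wide; open, the fingers measure 114 mm over their backs; the gripper's body (76 mm by 85 mm) begins 54 mm behind the grasp point. The pads swing forward as they close: fully open they stand 13 mm farther back than shut.
Start: joints at [1.122, 0.13, 1.488, -0, 1.523, -0.085], TCP at [0.213, 0.561, 0.231] pointing down, gripper open.
Joint ranges: [-2.96, 2.96], [-0.89, 2.26], [0.02, 2.5], [-1.34, 4.48], [0, 2.73], [-2.66, 2.66]. Speed limits (rad/s): [2.39, 2.39, 2.79, 3.14, 3.14, 3.14].

## Interface

Orientations are given as [roll, pitch, yaw] about the fixed x, y, z axes, in that order (R = Rz(yaw) Ry(pitch) Rx(roll)).
In Python, from workcell import env gives the robot as it stands. The module is installed in compiled form; this text tells all that it offers.
- The arm moves only by the tool servo_tool, never from a script. Its argument "moves" is a list that holds one entry, the list of rows, each a list of 4 numbers: the shift along the tool's x, y, z in cm, then the turn about the tool's z in rad. In form: [[[x, y, z, spin], ...]]. A call has 1 to 8 rows; each row shifts and turns the commanded pose from where the row before left it, along the tool's axes as they then stand; what a row does not reach is not made up. A row lasts 1/12 s, in which the tool goes at most 41.7 mm and 7.16 degrees, less where a joint would pass 70% of its speed; a pose out of reach is approached as far as the arm can. A call is refused whole if a number of a shift passes 4.17 or a number of a turn 0.125, either way. A call with a gripper value outside its range is refused whole. "gripper" is the opening, from 0 (shut) to 1 (fully open), set as the call begins (left out, the last holds). The fingers move at their own pace and stop on an object; the grip force is fixed at half the most. Time passes only in rows, so rows that do not move let the fingers close. It gives the time, the measured TCP pose, the force, the opening and the grip force at its end, in the units of the state.
- env.observe(): the state, without advancing time (a new reading comes with each control period).
- env.get_image(name): name is "side" or "top"; returns a dict with "frame" (480x640x3 uint8, blue, green, red), "mtx" (3x3 intrinsics, pixels), "R" (3x3) and "t" (3): a world point X has camera coordinates R X + t. Camera axes: x right, y down, z forward; pixel columns grow to the right and rows downward; lengths in m; the calibration is good to about 2 mm. A picture is of the moment at which its call begins. There is no depth.
- env.close_job(): hands the job in; it is judged then, once.
The state is a dict: "t": time; "joint_positions": joint angles; "joint_vel": joint speeds; "tau": joint torques, N m; "tool_pos": TCP position; "tool_rot": TCP orientation; "ft_force": force on the tool from outside, world axes, zero at the start; "wrist_torque": the same for the moment, N m; "grip_width": finger opening in m; "finger_force": force on a finger pad.
Only numpy, scipy, OpenCV 4.12 (cv2) and the standard library are available. Lean on these libraries where they do the work, as an engineer would, in place of code of your own. Each camera call takes 0.05 s, during which the arm holds its last target. There are 200 camera calls.

## Task

The washed lid of the steel lunch carrier lies on the sloping wire draining stand. Take it by its teal grip bar, line its two orange lugs up with the two slots in the carrier's collar, press it down against the springy seal and turn it clockwise (seen from above) as far as it goes so that it is locked, then let go of it and move the hand clear. Leave the other things on the counter where they stand.

Things in the scene. Friction and masses are not known exactly. Their poses are not given: they have to be found in the camera images.
- lid_centre (a point): The loose lid (0.2 to 0.4 kg): a round steel plug, 100 mm diameter, 60 mm tall with its grip. This point is on its axis, 30 mm above its flat underside; z is the axis, out of the top. Its nose widens from 90 to 100 mm diameter over the lowest 6 mm; the top face is at 24 mm. At the start it lies on the stand, top up, its axis leaning 0.6 rad (34 deg) from vertical. Half a turn about z leaves it the same.
- lid_bar (a point): Point on the lid's axis in its teal grip bar, 47 mm above the lid's underside; axes as the lid's. The bar runs along the lid's y: 72 mm long, 20 mm thick (along x), rising from the top face (24 mm above the underside) to 60 mm above the underside. Level at the start.
- lid_lug (a point): Centre of the outer end of the orange lug on the lid's +y side, 60 mm from the axis, 11 mm above the underside; axes as the lid's. A second lug is opposite, on the -y side. Each is 28 mm wide (along x), 6 mm thick (8 to 14 mm above the underside) and sticks out 10 mm from the lid's side.
- carrier: Steel insulated lunch carrier, fixed, upright, 143 mm diameter (about 85 mm from the axis at the folded bail on its +x side), 130 mm tall. Origin at the centre of its underside, z up. Its black collar has a steel rim overhanging inward: round opening of 107 mm, rim 8 mm thick (z 121.5 to 129.5 mm), two slots for the lugs on its +y and -y sides. The lid goes in with its y along the carrier's y, either way round.
- mouth (a point): Centre of the collar's opening at the height of the rim's top, 129.5 mm above the carrier's origin; axes as the carrier's. Under the rim runs the groove for the lugs, its floor 17.5 mm below this point: a lug on the floor has 3.5 mm of room under the rim. The lugs can turn under the rim while the lid's underside is 22 to 25.5 mm below this point.
- slot (a point): Middle of the slot on the carrier's +y side, at the rim's top, 60 mm from the axis; axes as the carrier's. The other slot is opposite. Each is 44 deg wide, open out to 66 mm from the axis, marked white: a lug has about 6 deg of play each way in it.
- lock (a point): Where the lug put into the +y slot ends when locked: 60 mm from the axis, about 75 deg clockwise (seen from above) of slot, hidden under the rim, where a hard stop ends the turn. The other way round from the slot is blocked. Locked, the lid's underside is about 107 mm above the carrier's origin.
- seal_top (a point): Centre of the pale spring seal ring inside the collar, at its relaxed top, 17 mm below mouth. When the lid's underside meets it, the lugs are in the slots but 5 mm too high to pass under the rim. Pushing it takes 4 N at first, 12 N at the bottom, 8.5 mm down (lid's weight included). Once the lugs are under the rim it presses them up against it, and the lid stays when let go.
- stand: Wire draining stand, fixed: a white drip tray 150 x 150 mm, 12 mm tall, with steel wires above it that slope up at 0.6 rad towards its +x, to 100 mm above the counter. Origin at the centre of the tray's underside. The lid lies on the wires, its top facing up and towards the stand's -x, against two short upturned wire ends, which stand 19 mm out of the slope at its low end.
- eggcup: bystander: white ceramic egg cup, 48 mm across, 60 mm tall; origin at its underside
- cutlery_case: bystander: closed teal plastic cutlery case, 215 x 75 x 45 mm, long side along its x; origin at its underside
- glass_box: bystander: square glass food box with a white clip-lock lid, 152 mm square, 67 mm tall; origin at its underside
- mug: bystander: blue mug, 82 mm across, 95 mm tall, handle on its +y side; origin at its underside
- flask: bystander: green drinking flask, 68 mm across, 205 mm tall; origin at its underside
- spoon: bystander: steel spoon lying along its x
- bowl: bystander: white bowl, 124 mm across, 55 mm tall; origin at its underside
Mind the look-alikes: they are no part of the job. Leave any purple or yellow look-alike of the part that bears lid_centre alone.

How it is judged:
By the outcome, as a careful person would: the job done as asked, in the order asked, and still so for the second after the job is handed in, with the robot touching nothing.
It also fails if it takes over 48 s, if anything falls off the work surface, if the arm or the gripper's body presses on something with over 40 N, if the wrist force passes 120 N, or if a joint passes its speed limit or range.

## Working session

There is one attempt and no reset: what is moved stays moved. The work goes in short steps, Python scripts to look and compute and a tool call to move; the robot and the scene stay as the last step left them, time stands still between calls to the robot, and variables do not carry over. Pictures are saved under pics/ and viewed, at most 10 in all, crops included, and the job is handed in when it is done.

Besides the shell and the picture viewer there is one more tool, called after "Call:" as name([rows], argument=value, ...), one row to a line, values as JSON. servo_tool: Moves the arm, as the interface text tells. Its arguments: {"type":"object","properties":{"moves":{"type":"array"},"gripper":{"type":"number"}},"required":["moves"]}

```bash
mkdir -p pics; python3 - <<'E'
from workcell import env
import cv2,numpy as np,pickle
for n in ("side","top"):
    d=env.get_image(n); cv2.imwrite(f"pics/{n}0.png",d["frame"]); pickle.dump(d,open(f"{n}.pkl","wb"))
    print(n,d["mtx"].round(1).tolist(),d["R"].round(3).tolist(),d["t"].round(3).tolist(), (-d["R"].T@d["t"]).round(3))
s=env.observe(); print(s, env.hold_point_z)
E
```

```text
side [[574.0, 0.0, 310.1], [0.0, 574.0, 237.2], [0.0, 0.0, 1.0]] [[0.946, -0.325, -0.019], [-0.185, -0.488, -0.853], [0.268, 0.81, -0.521]] [-0.446, 0.187, 1.257] [ 0.12  -1.072  0.806]
top [[546.6, 0.0, 324.8], [0.0, 546.6, 240.4], [0.0, 0.0, 1.0]] [[0.027, -1.0, 0.002], [-0.998, -0.027, -0.057], [0.057, -0.001, -0.998]] [-0.009, 0.493, 1.504] [0.406 0.006 1.529]
{'t': 0.1, 'joint_positions': array([ 1.12158174e+00,  1.31059096e-01,  1.48915349e+00, -3.69756147e-06,
        1.52301922e+00, -8.54087186e-02]), 'joint_vel': array([-8.13923031e-05, -1.28162258e-03, -1.12581263e-03,  6.35628550e-04,
       -2.32012928e-03, -8.01457203e-04]), 'tau': array([ 4.77545291e-04, -5.70956719e+01, -5.01938260e+01, -2.81996145e-04,
        8.04647512e-03, -5.89290323e-06]), 'tool_pos': array([0.2132716 , 0.5602917 , 0.23037447]), 'tool_rot': array([-3.13995915e+00, -1.36148709e-04,  2.77778686e+00]), 'ft_force': array([ 0.10142179,  0.65476585, -0.35067579]), 'wrist_torque': array([-0.0069689 ,  0.00167351,  0.03254674]), 'finger_force': 0.0, 'grip_width': 0.08501279829882674} 0.0187
```

View pics/side0.png

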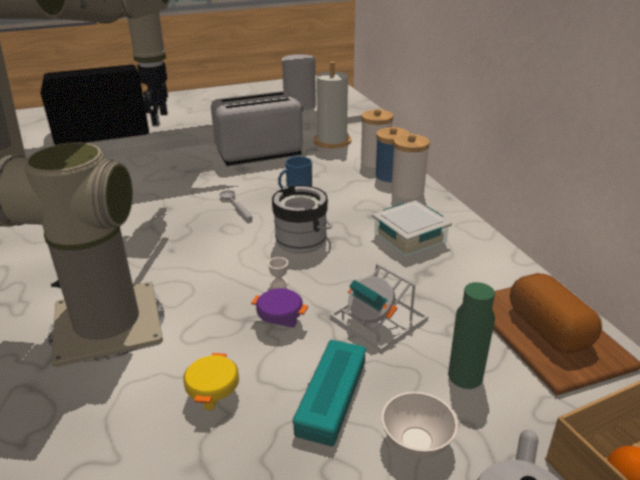

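View pics/top0.png

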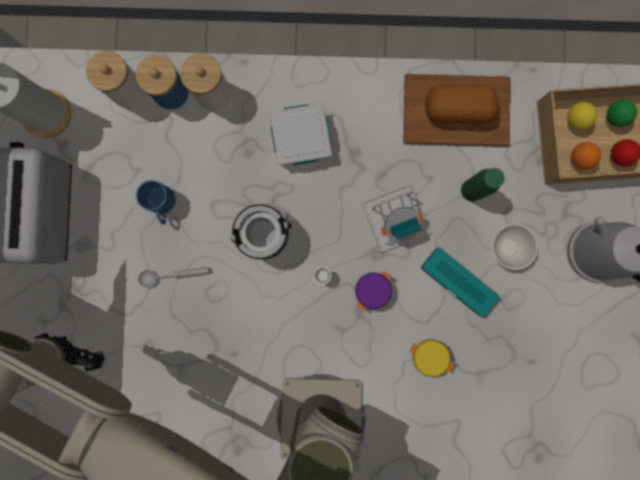

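The top view shows the carrier near (262,232), and the stand with the lid near (403,222), bar at about (406,229). I'll enlarge both, in both views.

```bash
python3 - <<'E'
import cv2,numpy as np,pickle
def crop(n,u,v,w,h,k):
    f=pickle.load(open(n+".pkl","rb"))["frame"][v:v+h,u:u+w]
    f=cv2.resize(f,None,fx=k,fy=k,interpolation=cv2.INTER_CUBIC)
    f=cv2.convertScaleAbs(f,alpha=1.5)
    for i in range(0,w,10): cv2.putText(f,str(u+i),(i*k,8),0,.3,(0,0,255),1); cv2.line(f,(i*k,10),(i*k,14),(0,0,255),1)
    for i in range(10,h,10): cv2.putText(f,str(v+i),(0,i*k+3),0,.3,(0,0,255),1)
    return f
a=np.vstack([np.hstack([crop("top",222,195,80,60,5),crop("top",360,180,80,60,5)]),
 np.hstack([crop("side",262,182,80,60,5),crop("side",328,265,80,60,5)])])
cv2.imwrite("pics/c1.png",a)
E
```

```text
(no output)
```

View pics/c1.png

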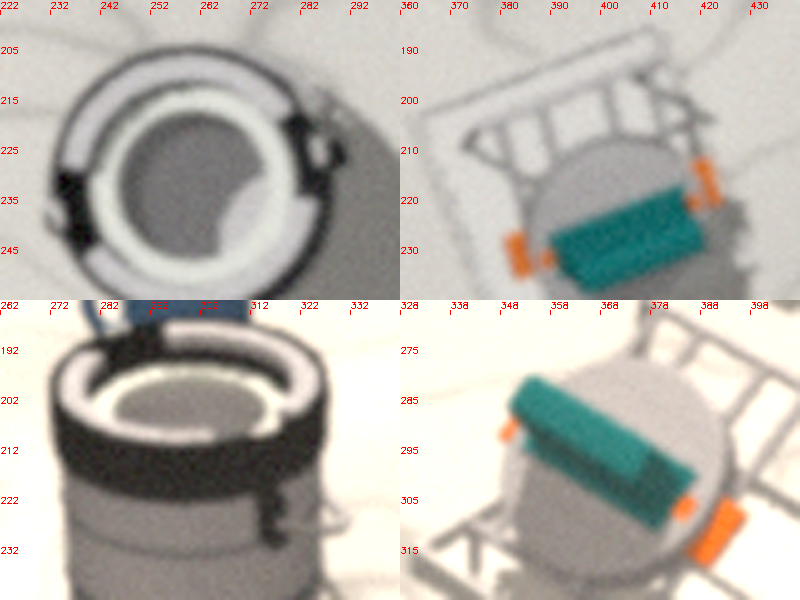

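The crop shows the slots as dark gaps in the light rim: in the top view their middles are near (237.5,237) and (282,226). The lid's lugs are at (384,231) and (421,216), and the bar's corners are readable in both views. I'll fit the poses and overlay them.

```bash
cat > h.py <<'E'
import cv2,numpy as np,pickle
from scipy.optimize import least_squares
from scipy.spatial.transform import Rotation as Ro
C={n:pickle.load(open(f"{n}.pkl","rb")) for n in("top","side")}
def proj(n,X):
    d=C[n]; c=np.atleast_2d(X)@d["R"].T+d["t"]; p=c@d["mtx"].T; return p[:,:2]/p[:,2:]
def lidT(p): # yaw then tilt: z leans to -x
    return (Ro.from_euler("z",p[3])*Ro.from_euler("y",-0.6)).as_matrix(), np.array(p[:3])
def lid(p,X): R,t=lidT(p); return (np.asarray(X)/1000-[0,0,.030])@R.T+t   # X in mm from underside
def car(p,X): return np.asarray(X)/1000@Ro.from_euler("z",p[2]).as_matrix().T+[p[0],p[1],0]
def arc(r,a,b,z): a=np.radians(np.arange(a,b+.1,4)); return np.c_[r*np.cos(a),r*np.sin(a),0*a+z]
E
python3 - <<'E'
from h import *
# lid: (view, lid point mm, pixel)
L=[("top",(14,60,14),(380.5,227)),("top",(-14,60,14),(382.5,235.5)),("top",(14,-60,14),(421,211.5)),("top",(-14,-60,14),(424,219.5)),
("top",(10,36,24),(389.5,227)),("top",(10,-36,24),(416,217)),("top",(-10,36,60),(396.5,238)),("top",(-10,-36,60),(420.5,230.5)),
("side",(10,36,60),(355,280.5)),("side",(10,-36,60),(387,299.5)),("side",(14,-60,14),(397,307.5)),("side",(-14,-60,8),(388,318.5))]
def f(p): return np.concatenate([proj(n,lid(p,[X]))[0]-q for n,X,q in L])
r=least_squares(f,[.48,-.2,.07,.2],loss="soft_l1"); pl=r.x; print("lid",pl.round(4)); print(f(pl).reshape(-1,2).round(1).tolist())
G=[(-22,1,(279.5,218.5))]
a=np.radians
K=[(("top"),arc(60,90-22,90-22,129.5)[0],(235.5,229.2)),("top",arc(60,112,112,129.5)[0],(240,244.5)),("top",arc(60,-68,-68,129.5)[0],(279.5,218.5)),("top",arc(60,-112,-112,129.5)[0],(283.5,234))]
def g(p): 
    e=[proj(n,car(p,[X]))[0]-q for n,X,q in K]
    return np.concatenate(e)
# +y slot: left in top picture
K[0],K[1]=(K[0][0],K[0][1],(235.5,229.2)),(K[1][0],K[1][1],(240,244.5))
r=least_squares(g,[.46,.15,.2]); pc=r.x; print("car",pc.round(4)); print(g(pc).reshape(-1,2).round(1).tolist())
np.savez("fit.npz",pl=pl,pc=pc)
print("bar",lid(pl,[[0,0,47]]))
def crop(n,u,v,w,h,k):
    f=cv2.resize(C[n]["frame"][v:v+h,u:u+w],None,fx=k,fy=k,interpolation=cv2.INTER_CUBIC); f=cv2.convertScaleAbs(f,alpha=1.5)
    def dr(X,c):
        q=((proj(n,X)-[u,v]+.5)*k).round().astype(int); cv2.polylines(f,[q.reshape(-1,1,2)],False,c,1)
    for z,c in((60,(0,0,255)),(24,(255,0,255))): dr(lid(pl,[(10,36,z),(10,-36,z),(-10,-36,z),(-10,36,z),(10,36,z)]),c)
    for s in(1,-1): dr(lid(pl,[(14,50*s,14),(14,60*s,14),(-14,60*s,14),(-14,50*s,14)]),(255,0,0))
    dr(lid(pl,arc(50,0,360,24)),(0,255,0))
    for rr in(53.5,71.5): dr(car(pc,arc(rr,0,360,129.5)),(0,200,0))
    for b in(68,112,248,292): dr(car(pc,np.vstack([arc(r_,b,b,129.5) for r_ in(53.5,66)])),(0,0,255))
    return f
cv2.imwrite("pics/c2.png",np.vstack([np.hstack([crop("top",222,195,80,60,5),crop("top",360,195,80,60,5)]),np.hstack([crop("side",262,182,80,60,5),crop("side",328,265,80,60,5)])]))
E
```

```text
lid [ 0.5336 -0.2055  0.0738  0.3921]
[[-0.4, 0.1], [0.0, 0.0], [0.7, -0.3], [-0.2, 0.3], [0.4, -0.2], [-1.0, 0.2], [-0.7, 1.3], [0.7, -0.9], [-0.4, -0.7], [-6.8, -4.3], [0.9, 1.0], [2.9, 2.2]]
car [0.5046 0.1728 0.271 ]
[[1.0, -0.9], [0.6, 0.7], [-0.9, -0.6], [-0.7, 0.8]]
bar [[ 0.52475028 -0.20914222  0.08781647]]
```

View pics/c2.png

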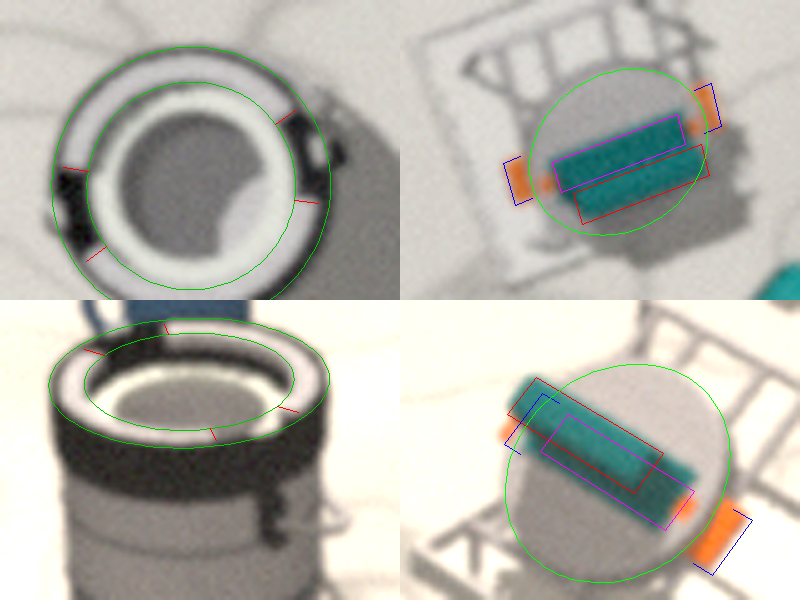

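The carrier fits in both views. On the lid, one side-view bar corner was misread, so I'll drop it and refit. The tool always points down, so I'll grip the bar by its two end faces (its level axis) and level the lid afterwards.

```bash
cat >> h.py <<'E'
def go(x,y,z,yaw):
    from workcell import env
    s=env.observe(); R=Ro.from_euler("xyz",s["tool_rot"]).as_matrix()
    d=np.array([x,y,z])-s["tool_pos"]; dy=(yaw-s["tool_rot"][2]+np.pi)%(2*np.pi)-np.pi
    print("tool shift cm",(R.T@d*100).round(2),"spin",round(-dy,3),"rows>=",np.ceil(max(np.linalg.norm(d)/.0417,abs(dy)/.125)), "t",s["t"],"j6",s["joint_positions"][5].round(2))
def st():
    from workcell import env
    s=env.observe(); print({k:np.round(s[k],4).tolist() for k in("t","tool_pos","tool_rot","ft_force","wrist_torque","grip_width","finger_force","joint_positions")})
E
python3 - <<'E'
from h import *
L=[("top",(14,60,14),(380.5,227)),("top",(-14,60,14),(382.5,235.5)),("top",(14,-60,14),(421,211.5)),("top",(-14,-60,14),(424,219.5)),
("top",(10,36,24),(389.5,227)),("top",(10,-36,24),(416,217)),("top",(-10,36,60),(396.5,238)),("top",(-10,-36,60),(420.5,230.5)),
("side",(10,36,60),(355,280.5)),("side",(-10,-36,24),(379.5,311)),("side",(10,-36,24),(387,299.5)),("side",(14,-60,14),(397,307.5)),("side",(-14,-60,8),(388,318.5))]
def f(p): return np.concatenate([proj(n,lid(p,[X]))[0]-q for n,X,q in L])
r=least_squares(f,[.48,-.2,.07,.2],loss="soft_l1"); pl=r.x; print("lid",pl.round(4)); print(f(pl).reshape(-1,2).round(1).tolist())
pc=np.load("fit.npz")["pc"]; np.savez("fit.npz",pl=pl,pc=pc)
b=lid(pl,[[0,0,47]])[0]; print("bar",b)
go(b[0],b[1],.16,pl[3]+np.pi)
E
```

```text
lid [ 0.5331 -0.205   0.0764  0.384 ]
[[-0.5, 0.0], [-0.1, -0.0], [0.8, -0.1], [-0.2, 0.5], [0.3, -0.2], [-1.0, 0.4], [-0.8, 1.3], [0.7, -0.7], [-0.6, -1.9], [0.7, -1.6], [-1.1, 2.2], [0.5, 0.0], [2.4, 1.2]]
bar [ 0.52418965 -0.20861112  0.09046894]
tool shift cm [-56.42 -60.78   7.13] spin -0.748 rows>= 20.0 t 0.1 j6 -0.09
```

Call:
servo_tool([
  [[-2.5, -2.7, 0, 0], [-2.5, -2.7, 0, 0], [-2.5, -2.7, 0, 0], [-2.5, -2.7, 0, 0], [-2.5, -2.7, 0, 0], [-2.5, -2.7, 0, 0], [-2.5, -2.7, 0, 0], [-2.5, -2.7, 0, 0]],
], gripper=1)

```text
t: 0.77
tool_pos: [0.3235, 0.286, 0.2309]
tool_rot: [-3.141, -0.0, 2.778]
ft_force: [0.0, -0.1, -0.5]
grip_width: 0.0855
finger_force: 0.0
```

Call:
servo_tool([
  [[-2.5, -2.7, 0, 0], [-2.5, -2.7, 0, 0], [-2.5, -2.7, 0, 0], [-2.5, -2.7, 0, 0], [-2.5, -2.7, 0, 0], [-2.5, -2.7, 0, 0], [-2.5, -2.7, 0, 0], [-2.5, -2.7, 0, 0]],
])

```text
t: 1.43
tool_pos: [0.4336, 0.0128, 0.2311]
tool_rot: [3.142, -0.0, 2.778]
ft_force: [0.5, 0.7, -0.9]
grip_width: 0.0854
finger_force: 0.0
```

Call:
servo_tool([
  [[-2.5, -2.7, 0.5, 0], [-2.5, -2.7, 1, 0], [-2.5, -2.7, 1, -0.125], [0, 0, 1, -0.125], [0, 0, 1, -0.125], [0, 0, 1, -0.125], [0, 0, 0, -0.125], [0, 0, 0, -0.123]],
])

```text
t: 2.1
tool_pos: [0.4736, -0.0868, 0.175]
tool_rot: [3.14, -0.002, -2.755]
ft_force: [-0.2, 0.1, 0.4]
grip_width: 0.0854
finger_force: 0.0
```

```bash
python3 - <<'E'
from h import *
st(); pl=np.load("fit.npz")["pl"]; b=lid(pl,[[0,0,47]])[0]; u=np.array([np.cos(pl[3]),np.sin(pl[3])])
g=b[:2]-.002*u; go(g[0],g[1],.13,pl[3]+np.pi)
E
```

```text
{'t': 2.1, 'tool_pos': [0.4736, -0.0868, 0.175], 'tool_rot': [3.1398, -0.0023, -2.7546], 'ft_force': [-0.231, 0.0658, 0.3851], 'wrist_torque': [-0.0688, 0.0415, -0.0297], 'grip_width': 0.0854, 'finger_force': 0.0, 'joint_positions': [-0.2878, -0.159, 1.8782, 0.0, 1.4253, -2.2457]}
tool shift cm [  0.1  -13.2    4.47] spin 0.003 rows>= 4.0 t 2.1 j6 -2.25
```

Call:
servo_tool([
  [[0.1, -3.3, 0, 0], [0, -3.3, 0, 0], [0, -3.3, 0.5, 0], [0, -3.3, 2, 0], [0, 0, 2, 0], [0, 0, 0, 0], [0, 0, 0, 0]],
])

```text
t: 2.68
tool_pos: [0.5211, -0.209, 0.1296]
tool_rot: [3.138, -0.003, -2.761]
ft_force: [0.5, 0.2, 0.4]
grip_width: 0.0849
finger_force: 0.0
```

```bash
python3 - <<'E'
from h import *
from workcell import env
st()
o=[]
for n,u,v in(("top",360,180),("side",328,245)):
    d=env.get_image(n)["frame"][v:v+80,u:u+80]; o.append(cv2.convertScaleAbs(cv2.resize(d,None,fx=5,fy=5,interpolation=cv2.INTER_CUBIC),alpha=1.5))
cv2.imwrite("pics/c3.png",np.hstack(o))
E
```

```text
{'t': 2.6833, 'tool_pos': [0.5211, -0.209, 0.1296], 'tool_rot': [3.1377, -0.003, -2.761], 'ft_force': [0.4612, 0.1812, 0.4404], 'wrist_torque': [-0.0271, 0.0414, 0.0325], 'grip_width': 0.0849, 'finger_force': 0.0, 'joint_positions': [-0.4729, 0.1026, 1.7071, 0.0003, 1.3367, -2.4244]}
```

View pics/c3.png

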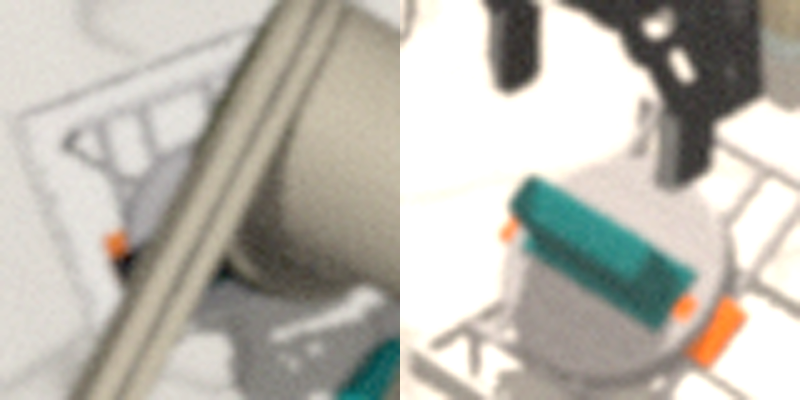

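The side view shows the open fingers above the bar, tips at about (351,263) and (384,282), straddling the bar from (354,281) to (387,300). The top view is hidden by the arm. I'll check the tips against the model.

```bash
python3 - <<'E'
from h import *
from workcell import env
s=env.observe(); R=Ro.from_euler("xyz",s["tool_rot"]).as_matrix(); pl=np.load("fit.npz")["pl"]
for h in(8,13): print(h,[proj("side",s["tool_pos"]+R@np.array([0,y,-h/1000]))[0].round(1).tolist() for y in(-.05,.05)])
b=lid(pl,[[0,0,47]])[0]; u=np.array([np.cos(pl[3]),np.sin(pl[3])]); g=b[:2]-.002*u
go(g[0],g[1],.066,pl[3]+np.pi)
E
```

```text
8 [[384.9, 284.0], [349.2, 262.9]]
13 [[385.0, 281.9], [349.2, 260.9]]
tool shift cm [ 0.06 -0.    6.64] spin -0.002 rows>= 2.0 t 2.7833 j6 -2.42
```

Call:
servo_tool([
  [[0, 0, 2, 0], [0, 0, 2, 0], [0, 0, 1, 0], [0, 0, 0.4, 0], [0, 0, 0.4, 0], [0, 0, 0.2, 0], [0, 0, 0, 0]],
])

```text
t: 3.37
tool_pos: [0.5232, -0.2098, 0.0723]
tool_rot: [-3.141, 0.001, -2.76]
ft_force: [0.0, 0.3, -0.4]
grip_width: 0.0855
finger_force: 0.0
```

Call:
servo_tool([
  [[0, 0, 0.3, 0], [0, 0, 0.3, 0], [0, 0, 0, 0]],
])

```text
t: 3.62
tool_pos: [0.5226, -0.2098, 0.0653]
tool_rot: [3.141, -0.0, -2.76]
ft_force: [-0.2, 0.7, -0.3]
grip_width: 0.0853
finger_force: 0.0
```

Call:
servo_tool([
  [[0, 0, 0, 0], [0, 0, 0, 0], [0, 0, 0, 0], [0, 0, 0, 0], [0, 0, 0, 0], [0, 0, 0, 0]],
], gripper=0)

```text
t: 4.12
tool_pos: [0.5232, -0.2112, 0.0673]
tool_rot: [-3.139, 0.0, -2.761]
ft_force: [-4.3, -3.2, 10.0]
grip_width: 0.0712
finger_force: 79.4
```

Call:
servo_tool([
  [[0, 0, -0.5, 0], [0, 0, -1, 0], [0, 0, -2, 0], [0, 0, -3, 0], [0, 0, -3, 0], [0, 0, -2, 0], [0, 0, 0, 0], [0, 0, 0, 0]],
])

```text
t: 4.78
tool_pos: [0.5236, -0.21, 0.1818]
tool_rot: [-3.14, 0.002, -2.76]
ft_force: [0.1, 0.4, -4.4]
grip_width: 0.0711
finger_force: 79.4
```

```bash
python3 - <<'E'
from h import *
from workcell import env
st()
d=env.get_image("side")["frame"][180:330,300:440]; cv2.imwrite("pics/c4.png",cv2.convertScaleAbs(cv2.resize(d,None,fx=4,fy=4,interpolation=cv2.INTER_CUBIC),alpha=1.5))
E
```

```text
{'t': 4.7833, 'tool_pos': [0.5236, -0.21, 0.1818], 'tool_rot': [-3.1395, 0.0019, -2.7601], 'ft_force': [0.091, 0.361, -4.3735], 'wrist_torque': [-0.0146, 0.0504, -0.0103], 'grip_width': 0.0711, 'finger_force': 79.4112, 'joint_positions': [-0.4724, 0.0591, 1.6549, 0.0001, 1.4248, -2.4247]}
```

View pics/c4.png

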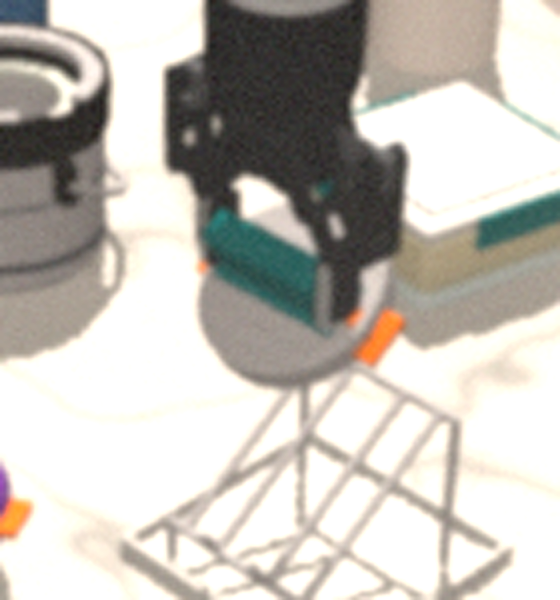

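The lid is held at both ends of the bar (71 mm) and still tilted about the bar. I'll level it by pressing its low edge onto free counter between the stand and the carrier, rolling the hand over along an arc.

Call:
servo_tool([
  [[-1.2, 3.6, 0, 0], [-1.2, 3.6, 0, 0], [-1.2, 3.6, 0, 0], [-1.2, 3.6, 0, 0], [-1.0, 3.6, 1, 0], [0, 0, 3, 0], [0, 0, 3, 0], [0, 0, 2, 0]],
])

```text
t: 5.5
tool_pos: [0.5062, -0.0195, 0.0853]
tool_rot: [3.138, -0.006, -2.758]
ft_force: [-0.4, 0.6, -4.4]
grip_width: 0.0709
finger_force: 80.1
```

Call:
servo_tool([
  [[0, 0, 1.5, 0], [0, 0, 1, 0], [0, 0, 0.5, 0], [0, 0, 0.5, 0], [0, 0, 0, 0]],
])

```text
t: 5.92
tool_pos: [0.509, -0.0211, 0.0546]
tool_rot: [3.141, -0.001, -2.761]
ft_force: [0.5, 0.0, -3.2]
grip_width: 0.0708
finger_force: 80.1
```

Call:
servo_tool([
  [[0, 0, 0.4, 0], [0, 0, 0.4, 0], [0, 0, 0.3, 0], [0, 0, 0, 0]],
])

```text
t: 6.25
tool_pos: [0.5094, -0.0211, 0.0442]
tool_rot: [3.141, -0.0, -2.76]
ft_force: [-0.8, 0.9, -3.9]
grip_width: 0.0714
finger_force: 80.1
```

Call:
servo_tool([
  [[0, 0, 0.15, 0], [0, 0, 0.15, 0], [0, 0, 0, 0]],
])

```text
t: 6.5
tool_pos: [0.5095, -0.0211, 0.0414]
tool_rot: [3.142, -0.0, -2.76]
ft_force: [0.1, 0.1, -3.6]
grip_width: 0.0707
finger_force: 80.1
```

Call:
servo_tool([
  [[0, 0, 0.15, 0], [0, 0, 0.15, 0], [0, 0, 0, 0]],
])

```text
t: 6.75
tool_pos: [0.5094, -0.0211, 0.0382]
tool_rot: [3.141, -0.0, -2.76]
ft_force: [-0.0, 1.2, -4.0]
grip_width: 0.0712
finger_force: 80.1
```

Call:
servo_tool([
  [[0, 0, 0.15, 0], [0, 0, 0.15, 0], [0, 0, 0, 0]],
])

```text
t: 7.0
tool_pos: [0.5098, -0.0211, 0.0357]
tool_rot: [-3.141, 0.0, -2.76]
ft_force: [-1.5, 0.6, -1.5]
grip_width: 0.071
finger_force: 80.8
```

Contact comes at about 0.036. I'll start the roll.

Call:
servo_tool([
  [[0, 0, 0.2, 0], [-0.3, 0, 0.15, 0], [-0.3, 0, 0.1, 0], [0, 0, 0, 0]],
])

```text
t: 7.33
tool_pos: [0.516, -0.0191, 0.0332]
tool_rot: [-3.141, 0.0, -2.76]
ft_force: [-8.3, 0.6, 18.6]
grip_width: 0.0714
finger_force: 93.4
```

Call:
servo_tool([
  [[-0.3, 0, 0.15, 0], [-0.3, 0, 0.15, 0], [-0.3, 0, 0.1, 0], [0, 0, 0, 0]],
])

```text
t: 7.67
tool_pos: [0.5252, -0.0156, 0.0291]
tool_rot: [-3.14, 0.002, -2.76]
ft_force: [-2.9, 1.2, 12.6]
grip_width: 0.0716
finger_force: 88.0
```

Call:
servo_tool([
  [[-0.3, 0, 0.2, 0], [-0.3, 0, 0.2, 0], [-0.25, 0, 0.2, 0], [0, 0, 0, 0]],
])

```text
t: 8.0
tool_pos: [0.5337, -0.0122, 0.0233]
tool_rot: [-3.14, 0.003, -2.76]
ft_force: [-0.9, 2.4, 11.9]
grip_width: 0.0708
finger_force: 83.4
```

Call:
servo_tool([
  [[-0.25, 0, 0.2, 0], [-0.25, 0, 0.2, 0], [-0.2, 0, 0.1, 0], [0, 0, 0, 0]],
])

```text
t: 8.33
tool_pos: [0.5397, -0.0098, 0.0179]
tool_rot: [-3.14, 0.002, -2.76]
ft_force: [-1.7, 0.9, 9.8]
grip_width: 0.0711
finger_force: 81.9
```

Call:
servo_tool([
  [[-0.1, 0, 0.1, 0], [0, 0, 0.1, 0], [0, 0, 0, 0]],
])

```text
t: 8.58
tool_pos: [0.5411, -0.0093, 0.0165]
tool_rot: [-3.14, 0.004, -2.76]
ft_force: [-0.8, 1.9, 12.2]
grip_width: 0.071
finger_force: 82.9
```

```bash
python3 - <<'E'
from h import *
from workcell import env
st()
d=env.get_image("side")["frame"][180:330,270:410]; cv2.imwrite("pics/c5.png",cv2.convertScaleAbs(cv2.resize(d,None,fx=4,fy=4,interpolation=cv2.INTER_CUBIC),alpha=1.5))
E
```

```text
{'t': 8.5833, 'tool_pos': [0.5411, -0.0093, 0.0165], 'tool_rot': [-3.1401, 0.0037, -2.7601], 'ft_force': [-0.8133, 1.8671, 12.2322], 'wrist_torque': [0.174, 0.801, -0.0771], 'grip_width': 0.071, 'finger_force': 82.8612, 'joint_positions': [-0.1122, 0.1851, 1.843, 0.0005, 1.1095, -2.0646]}
```

View pics/c5.png

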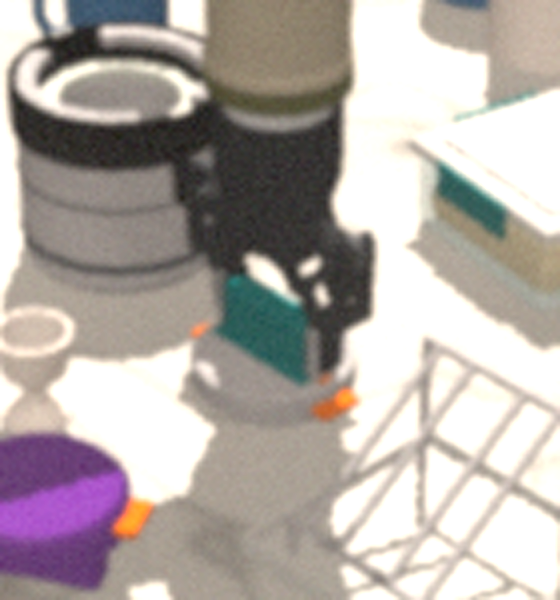

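The lid is now nearly level on the counter. I'll press a little further until it lies flat.

Call:
servo_tool([
  [[-0.1, 0, 0.1, 0], [0, 0, 0.1, 0], [0, 0, 0, 0]],
])

```text
t: 8.88
tool_pos: [0.5412, -0.0092, 0.0163]
tool_rot: [-3.141, 0.001, -2.76]
ft_force: [-19.2, 1.3, 35.5]
grip_width: 0.0711
finger_force: 85.6
```

Call:
servo_tool([
  [[0, 0, 0.1, 0], [0, 0, 0.1, 0], [0, 0, 0, 0]],
])

```text
t: 9.13
tool_pos: [0.5413, -0.0092, 0.0162]
tool_rot: [-3.141, 0.001, -2.76]
ft_force: [-29.1, 2.1, 57.6]
grip_width: 0.0711
finger_force: 88.0
```

It is flat: the TCP is 16.3 mm above the underside. I'll lift it and carry it over the carrier.

Call:
servo_tool([
  [[0, 0, -0.5, 0], [0, 0, -2, 0], [0, 0, -4, 0], [0, 0, -4, 0], [0, 0, -4, 0], [0, 0, -3, 0], [-0.3, 1.5, 0, 0], [-0.6, 3, 0, 0]],
])

```text
t: 9.8
tool_pos: [0.5339, 0.034, 0.1886]
tool_rot: [-3.138, 0.006, -2.764]
ft_force: [-0.1, 0.4, -3.4]
grip_width: 0.0709
finger_force: 81.2
```

Call:
servo_tool([
  [[-0.6, 3, 0, 0], [-0.6, 3, 0, 0], [-0.6, 3, 0, 0], [-0.4, 2.5, 0, 0], [-0.2, 1.5, 0, 0.06], [0, 0, 0, 0.05], [0, 0, 0, 0], [0, 0, 0, 0]],
])

```text
t: 10.47
tool_pos: [0.5051, 0.1657, 0.1848]
tool_rot: [-3.141, -0.0, -2.868]
ft_force: [0.2, 0.2, -2.6]
grip_width: 0.0711
finger_force: 81.0
```

```bash
python3 - <<'E'
from h import *
from workcell import env
st(); pc=np.load("fit.npz")["pc"]; go(pc[0],pc[1],.165,pc[2]+np.pi)
o=[]
for n,u,v in(("top",222,180),("side",262,145)):
    d=env.get_image(n)["frame"][v:v+100,u:u+80]; o.append(cv2.convertScaleAbs(cv2.resize(d,None,fx=5,fy=5,interpolation=cv2.INTER_CUBIC),alpha=1.5))
cv2.imwrite("pics/c6.png",np.hstack(o))
E
```

```text
{'t': 10.4667, 'tool_pos': [0.5051, 0.1657, 0.1848], 'tool_rot': [-3.1413, -0.0004, -2.8682], 'ft_force': [0.1877, 0.2004, -2.5694], 'wrist_torque': [0.0353, -0.0397, -0.0008], 'grip_width': 0.0711, 'finger_force': 80.9699, 'joint_positions': [0.2207, -0.0278, 1.7373, -0.0003, 1.4325, -1.6234]}
tool shift cm [-0.14  0.7   1.98] spin 0.002 rows>= 1.0 t 10.4667 j6 -1.62
```

View pics/c6.png

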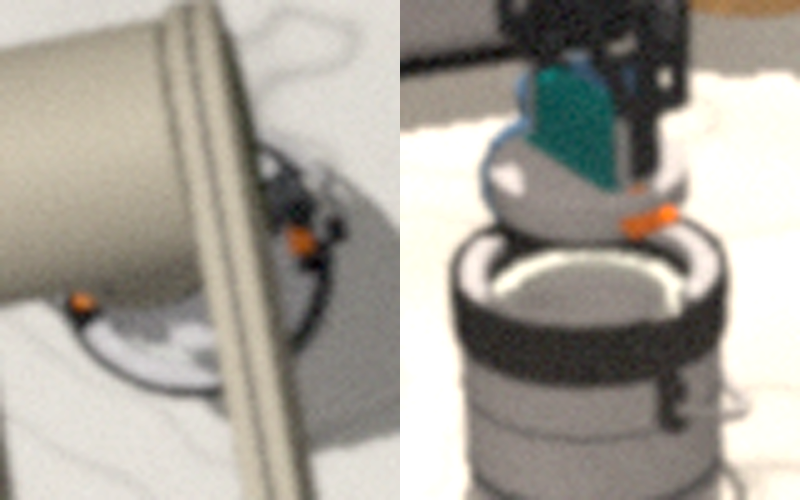

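The side view shows the lid level above the carrier, with its near lug centred at about (312,189.5) and the lid's sides at columns 279 and 319.5. The top view shows the right lug at (282.4,228.4). I'll check where the lid's axis lies relative to the TCP.

```bash
python3 - <<'E'
from h import *
T=np.array([.5051,.1657,0]); yaw=-2.868; z0=.1848-.0163
R=Ro.from_euler("z",yaw+np.pi).as_matrix() # lid x = -tool x
for dx in(-4,-2,0,2,4):
    P=lambda X:(np.atleast_2d(X)+[dx,0,0])/1000@R.T+T+[0,0,z0]
    c=np.vstack([arc(50,0,360,z) for z in(8,14,24)]); s=proj("side",P(c))
    print(dx,"side cols",s[:,0].min().round(1),s[:,0].max().round(1),"bottom",s[:,1].max().round(1),"lug side",proj("side",P([[14,-60,14],[-14,-60,14],[-14,-60,8],[14,-60,8]])).round(1).tolist(),"top lugtop",proj("top",P([[0,-55,14],[0,55,14]])).round(1).tolist())
E
```

```text
-4 side cols 278.1 318.5 bottom 191.5 lug side [[316.8, 187.3], [307.3, 190.5], [307.4, 192.7], [316.9, 189.5]] top lugtop [[282.0, 226.0], [238.8, 236.8]]
-2 side cols 278.8 319.1 bottom 191.2 lug side [[317.5, 187.1], [308.0, 190.2], [308.1, 192.5], [317.6, 189.3]] top lugtop [[281.8, 225.2], [238.6, 236.0]]
0 side cols 279.4 319.8 bottom 191.0 lug side [[318.2, 186.9], [308.7, 190.0], [308.8, 192.2], [318.2, 189.1]] top lugtop [[281.7, 224.4], [238.4, 235.3]]
2 side cols 280.1 320.4 bottom 190.8 lug side [[318.9, 186.7], [309.4, 189.8], [309.4, 192.0], [318.9, 188.9]] top lugtop [[281.5, 223.7], [238.2, 234.5]]
4 side cols 280.8 321.1 bottom 190.6 lug side [[319.5, 186.4], [310.1, 189.6], [310.1, 191.8], [319.6, 188.7]] top lugtop [[281.3, 222.9], [238.0, 233.7]]
```

Call:
servo_tool([
  [[-0.2, 0.4, 0.5, 0], [-0.14, 0.3, 1, 0], [0, 0, 1, 0], [0, 0, 0.8, 0], [0, 0, 0, 0]],
])

```text
t: 10.98
tool_pos: [0.5048, 0.1728, 0.1486]
tool_rot: [3.141, -0.005, -2.87]
ft_force: [-0.4, -0.3, -3.9]
grip_width: 0.0709
finger_force: 80.9
```

```bash
python3 - <<'E'
from h import *
st(); pc=np.load("fit.npz")["pc"]; u=np.array([np.cos(pc[2]),np.sin(pc[2])])*.002; go(pc[0]+u[0],pc[1]+u[1],.135,pc[2]+np.pi)
E
```

```text
{'t': 10.9833, 'tool_pos': [0.5048, 0.1728, 0.1486], 'tool_rot': [3.1415, -0.005, -2.8702], 'ft_force': [-0.4238, -0.3401, -3.9238], 'wrist_torque': [0.0197, 0.021, 0.0056], 'grip_width': 0.0709, 'finger_force': 80.9496, 'joint_positions': [0.2338, 0.0107, 1.7666, -0.0001, 1.3693, -1.6084]}
tool shift cm [-0.19  0.01  1.36] spin 0.0 rows>= 1.0 t 10.9833 j6 -1.61
```

Call:
servo_tool([
  [[-0.2, 0, 0, 0], [0, 0, 0.4, 0], [0, 0, 0.4, 0], [0, 0, 0.3, 0], [0, 0, 0, 0]],
])

```text
t: 11.4
tool_pos: [0.5082, 0.1738, 0.1403]
tool_rot: [-3.142, -0.001, -2.87]
ft_force: [0.1, 0.9, -2.7]
grip_width: 0.0714
finger_force: 80.9
```

Call:
servo_tool([
  [[0, 0, 0.2, 0], [0, 0, 0.2, 0], [0, 0, 0, 0]],
])

```text
t: 11.65
tool_pos: [0.5083, 0.1738, 0.1366]
tool_rot: [3.142, -0.001, -2.87]
ft_force: [-0.3, -0.3, -2.6]
grip_width: 0.0712
finger_force: 81.2
```

Call:
servo_tool([
  [[0.15, 0, 0, 0], [0, 0, 0.2, 0], [0, 0, 0.2, 0], [0, 0, 0.2, 0], [0, 0, 0, 0]],
])

```text
t: 12.07
tool_pos: [0.5069, 0.1734, 0.1304]
tool_rot: [3.142, -0.001, -2.87]
ft_force: [0.1, 1.2, -3.9]
grip_width: 0.0712
finger_force: 81.1
```

Call:
servo_tool([
  [[0, 0, 0.2, 0], [0, 0, 0.2, 0], [0, 0, 0, 0]],
])

```text
t: 12.32
tool_pos: [0.5074, 0.1735, 0.1273]
tool_rot: [-3.142, 0.001, -2.87]
ft_force: [-2.1, -0.3, 1.6]
grip_width: 0.0714
finger_force: 81.3
```

Call:
servo_tool([
  [[0, 0, 0.2, 0], [0, 0, 0.2, 0], [0, 0, 0.15, 0], [0, 0, 0, 0]],
])

```text
t: 12.65
tool_pos: [0.5075, 0.1736, 0.122]
tool_rot: [-3.142, 0.001, -2.87]
ft_force: [-2.5, -1.0, 6.2]
grip_width: 0.0715
finger_force: 81.7
```

The lid is seated 23.8 mm below the rim's top, with the expected seal force. Now I'll turn it clockwise, which is positive tool spin.

Call:
servo_tool([
  [[0, 0, 0, 0.06], [0, 0, 0, 0.08], [0, 0, 0, 0.08], [0, 0, 0, 0]],
])

```text
t: 12.98
tool_pos: [0.508, 0.1736, 0.1225]
tool_rot: [3.141, 0.002, -3.095]
ft_force: [-0.7, -0.7, 5.7]
grip_width: 0.0714
finger_force: 82.0
```

```bash
python3 -c "
from h import *
st()"
```

```text
{'t': 12.9833, 'tool_pos': [0.508, 0.1736, 0.1225], 'tool_rot': [3.1414, 0.002, -3.0955], 'ft_force': [-0.7272, -0.7168, 5.7281], 'wrist_torque': [-0.2908, 0.3538, -0.2669], 'grip_width': 0.0714, 'finger_force': 82.0221, 'joint_positions': [0.2339, 0.0376, 1.789, -0.0002, 1.313, -1.383]}
```

Call:
servo_tool([
  [[0, -0.03, 0, 0.1], [0, -0.03, 0, 0.1], [0, -0.03, 0, 0.1], [0, -0.03, 0, 0.1], [0, -0.03, 0, 0.1], [0, 0, 0, 0]],
])

```text
t: 13.48
tool_pos: [0.5077, 0.1721, 0.1225]
tool_rot: [3.141, 0.002, 2.686]
ft_force: [-1.1, -0.8, 5.8]
grip_width: 0.0713
finger_force: 82.0
```

```bash
python3 -c "
from h import *
st()"
```

```text
{'t': 13.4833, 'tool_pos': [0.5077, 0.1721, 0.1225], 'tool_rot': [3.1405, 0.0015, 2.6863], 'ft_force': [-1.1244, -0.7952, 5.8401], 'wrist_torque': [-0.1938, 0.439, -0.2112], 'grip_width': 0.0713, 'finger_force': 82.0261, 'joint_positions': [0.2312, 0.0357, 1.791, -0.0001, 1.313, -0.8842]}
```

Turned 0.73 rad so far at low torque, so I'll continue to the stop.

Call:
servo_tool([
  [[0, -0.03, 0, 0.1], [0, -0.03, 0, 0.1], [0, -0.03, 0, 0.1], [0, -0.03, 0, 0.1], [0, 0, 0, 0.08], [0, 0, 0, 0]],
])

```text
t: 13.98
tool_pos: [0.507, 0.171, 0.1224]
tool_rot: [3.14, 0.001, 2.207]
ft_force: [-0.7, -1.7, 6.3]
grip_width: 0.0712
finger_force: 82.0
```

Call:
servo_tool([
  [[0, 0, 0, 0.04], [0, 0, 0, 0.04], [0, 0, 0, 0]],
])

```text
t: 14.23
tool_pos: [0.5067, 0.171, 0.1223]
tool_rot: [3.141, 0.001, 2.131]
ft_force: [-3.2, -1.8, 6.3]
grip_width: 0.0715
finger_force: 82.1
```

```bash
python3 -c "
from h import *
st()"
```

```text
{'t': 14.2333, 'tool_pos': [0.5067, 0.171, 0.1223], 'tool_rot': [3.1408, 0.0006, 2.1306], 'ft_force': [-3.2211, -1.7763, 6.3414], 'wrist_torque': [-0.2401, 0.6527, -0.0745], 'grip_width': 0.0715, 'finger_force': 82.0586, 'joint_positions': [0.2298, 0.0332, 1.7939, -0.0004, 1.3135, -0.3299]}
```

Call:
servo_tool([
  [[0, 0, 0, 0.04], [0, 0, 0, 0.04], [0, 0, 0, 0]],
])

```text
t: 14.48
tool_pos: [0.5075, 0.1689, 0.1224]
tool_rot: [3.141, 0.005, 2.053]
ft_force: [-0.6, -12.8, 6.6]
grip_width: 0.0716
finger_force: 86.7
```

```bash
python3 -c "
from h import *
st()"
```

```text
{'t': 14.4833, 'tool_pos': [0.5075, 0.1689, 0.1224], 'tool_rot': [3.1413, 0.0051, 2.0532], 'ft_force': [-0.5693, -12.7982, 6.6498], 'wrist_torque': [-1.9103, -0.0126, 1.9749], 'grip_width': 0.0716, 'finger_force': 86.6756, 'joint_positions': [0.2288, 0.0332, 1.7937, -0.0051, 1.3131, -0.2524]}
```

The hard stop is reached (2 N·m). I'll release and move clear.

Call:
servo_tool([
  [[0, 0, 0, 0], [0, 0, 0, 0], [0, 0, 0, 0], [0, 0, 0, 0]],
], gripper=1)

```text
t: 14.82
tool_pos: [0.5062, 0.1712, 0.1213]
tool_rot: [3.142, -0.0, 2.053]
ft_force: [0.0, -0.1, 0.2]
grip_width: 0.0855
finger_force: 0.0
```

Call:
servo_tool([
  [[0, 0, -0.5, 0], [0, 0, -1, 0], [0, 0, -2, 0], [0, 0, -4, 0], [0, 0, -4, 0], [0, 0, -4, 0], [0, 0, -2, 0], [0, 0, 0, 0]],
])

```text
t: 15.48
tool_pos: [0.5089, 0.1718, 0.305]
tool_rot: [3.13, 0.003, 2.053]
ft_force: [0.1, 0.0, 2.1]
grip_width: 0.0855
finger_force: 0.0
```

Call:
servo_tool([
  [[3, 1.7, 0, 0], [3, 1.7, 0, 0], [3, 1.7, 0, 0], [3, 1.7, 0, 0], [3, 1.7, 0, 0], [3, 1.7, 0, 0], [0, 0, 0, 0], [0, 0, 0, 0]],
])

```text
t: 16.15
tool_pos: [0.5123, 0.3794, 0.2956]
tool_rot: [-3.14, 0.0, 2.056]
ft_force: [-0.2, -0.0, 0.7]
grip_width: 0.0853
finger_force: 0.0
```

```bash
python3 - <<'E'
from h import *
from workcell import env
st()
a=env.get_image("top")["frame"]; b=env.get_image("side")["frame"]
f=lambda d,u,v,w,h,k:cv2.convertScaleAbs(cv2.resize(d[v:v+h,u:u+w],None,fx=k,fy=k,interpolation=cv2.INTER_CUBIC),alpha=1.4)
cv2.imwrite("pics/c7.png",np.hstack([f(a,222,190,80,100,5),f(b,262,165,80,100,5)]))
E
```

```text
{'t': 16.15, 'tool_pos': [0.5123, 0.3794, 0.2956], 'tool_rot': [-3.1399, 0.0, 2.0558], 'ft_force': [-0.1991, -0.0415, 0.6679], 'wrist_torque': [0.0115, 0.058, -0.0063], 'grip_width': 0.0853, 'finger_force': 0.0, 'joint_positions': [0.557, 0.2173, 1.2752, 0.0001, 1.6508, 0.072]}
```

View pics/c7.png

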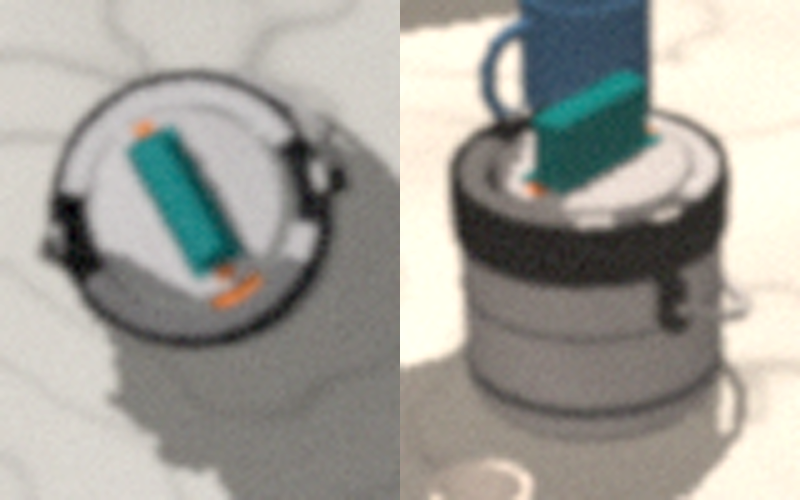

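The bar now stands about 75° clockwise of the slot line (bar from (252,219) to (265,243) in the top view). The side view shows the lid level under the rim, and the hand is clear. Handing it in.

```bash
python3 -c "
from workcell import env
print(env.close_job())"
```

```text
the job is handed in; nothing more can be done
None
```

The lid is in the carrier, pressed down and turned about 75° clockwise to the hard stop; the hand is clear and the job was handed in at about 16 s (verdict not shown).

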